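# Hang the sound test adapter on the rotary rack

## Robot

A 6-joint arm with a two-finger parallel gripper is mounted at the origin on the work surface. World frame = base frame: x ahead of the robot, y to its left, z up, the work surface at z = 0. Lengths are in m, angles in degrees, forces in N, time in s.
With the tool pointing down it reaches from about 0.4 to 0.825 m from the base axis. Payload 7 kg.
Tool frame: the origin (TCP) lies on the centre line of the jaws, within the pads' length; the fingertips stand 8 mm ahead of it and the grasp point (between the pads) lies 11 mm behind it; z points along the fingers, y is the line along which they close (so a half turn about z gives the same grasp; the last joint's range is limited). The gripper opens to 88 mm and grips with 3 to 60 N. Pads are 19 mm wide; open, the fingers measure 130 mm over their backs; the gripper's body (78 mm by 193 mm) begins 47 mm behind the grasp point.
Start: joints at [89.96, 20.546, 0.682, 0, -70.136, -16.507], TCP at [0.192, 0.647, 0.235] pointing down, gripper open.
Joint ranges: [-176.03, 176.03], [-82.01, 121.73], [-58.28, 71.71], [-173.87, 95.51], [-174.79, -0.11], [-173.66, 173.66]. Speed limits (degrees/s): [136.94, 136.94, 172.46, 180, 180, 180].

## Interface

Orientations are given as [roll, pitch, yaw] about the fixed x, y, z axes, in that order (R = Rz(yaw) Ry(pitch) Rx(roll)).
In Python, from plant import ctrl, vision gives the robot as it stands. The module is installed in compiled form; this text tells all that it offers.
- The arm moves only by the tool move_arm, never from a script. Its argument "moves" is one flat list of numbers, 7 for each row, row after row: the finger opening in cm, from 0 to 8.76, then the shift along the tool's x, y, z in cm, then the turn, a rotation vector about the tool's x, y, z in rad. A call has 1 to 8 rows; each row shifts and turns the commanded pose from where the row before left it, along the tool's axes as they then stand; what a row does not reach is not made up. A row lasts 1/10 s, in which the tool goes at most 50 mm and 8.59 degrees, less where a joint would pass 70% of its speed; a pose out of reach is approached as far as the arm can. A call with a gripper value outside its range is refused whole. The fingers move at their own pace and stop on an object; the grip force is fixed at half the most. Time passes only in rows, so rows that do not move let the fingers close. It gives the time, the measured TCP pose, the force, the opening and the grip force at its end, in the units of the state.
- ctrl.get_obs(): the state, without advancing time (a new reading comes with each control period).
- vision.snapshot(name): name is "side" or "top"; returns (picture, depth): 480x640x3 uint8, red, green, blue; 480x640 float32, m along the optical axis (not along the pixel's ray), 0 where there is no reading.
- vision.camera_model(name): a dict with "vertical_fov" (degrees; the focal length in pixels is half the picture's height over the tangent of half this angle, whatever the lens; pixels are square), "cx", "cy" (the principal point, pixels), "cam_to_world" (4x4, takes a point from camera to world coordinates). Camera axes: x right, y down, z forward; pixel columns grow to the right and rows downward; lengths in m; the calibration is good to about 2 mm. A picture is of the moment at which its call begins. camera_model takes no time and is no camera call.
- ctrl.close_job(): hands the job in; it is judged then, once.
The state is a dict: "clock": time; "joint_pos": joint angles; "qvel": joint speeds; "tau": joint torques, N m; "tool_pos": TCP position; "orientation": TCP orientation; "force": force on the tool from outside, world axes, zero at the start; "moment": the same for the moment, N m; "opening": finger opening in m; "gripper_force": force on a finger pad.
Only numpy, scipy, OpenCV 4.12 (cv2) and the standard library are available. Lean on these libraries where they do the work, as an engineer would, in place of code of your own. Each camera call takes 0.05 s, during which the arm holds its last target. There are 200 camera calls.

## Task

Two regulator test adapters stand on the counter, and one of them has a tired pin spring. First press on the valve pins on top of them to find the one that still pushes back firmly, making sure to try the one you are going to hang; then turn the rotary rack until its one empty hook faces the robot, and hang that firm adapter on it by its collar. Leave the tired adapter standing where it is, the three adapters already on the rack hanging, and everything else on the counter undisturbed.

Things in the scene. Friction and masses are not known exactly. Their poses are not given: they have to be found in the camera images.
- adapter_1: loose brass test adapter, 0.33 kg, standing upright, round about z (up); origin: centre of its underside. Bottom to top: black ribbed nut 36 mm wide to 22 mm height, hexagon 32 mm to 44 mm, neck 14 mm to 68 mm, collar 34 mm to 73 mm, spigot 22 mm to 103 mm (grip here), sprung steel pin 8 mm wide to 112 mm. Both look alike; which stands where varies.
- adapter_1_pin (a joint): slide of that adapter's valve pin: 0 fully out (top 112 mm above the underside), grows as it is pressed in, stop at 0.007 m. A firm spring gives 2 to 3 mm under a 6 N press and reaches the stop only at about 13 N; a tired one sinks to its stop under 3 N. Both spring back when let go.
- adapter_1_collar (a point): centre of the underside of that adapter's 34 mm collar, 68 mm above the adapter's underside. Below it the thin neck leaves 24 mm between collar and hexagon, for the hook.
- adapter_2: loose brass test adapter, 0.33 kg, standing upright, round about z (up); origin: centre of its underside. Bottom to top: black ribbed nut 36 mm wide to 22 mm height, hexagon 32 mm to 44 mm, neck 14 mm to 68 mm, collar 34 mm to 73 mm, spigot 22 mm to 103 mm (grip here), sprung steel pin 8 mm wide to 112 mm. Both look alike; which stands where varies.
- adapter_2_pin (a joint): slide of that adapter's valve pin: 0 fully out (top 112 mm above the underside), grows as it is pressed in, stop at 0.007 m. A firm spring gives 2 to 3 mm under a 6 N press and reaches the stop only at about 13 N; a tired one sinks to its stop under 3 N. Both spring back when let go.
- adapter_2_collar (a point): centre of the underside of that adapter's 34 mm collar, 68 mm above the adapter's underside. Below it the thin neck leaves 24 mm between collar and hexagon, for the hook.
- rack_base: fixed base of the rotary rack: grey round foot 170 mm diameter, bolted down, with a 24 mm column. Origin: on the turning axis at counter height; x points away from the robot, y to its left.
- rack (a joint): angle of the rack's rotor about the vertical axis of rack_base, 0 at the start, counter-clockwise positive from above; turns a full turn either way, about 0.12 N m bearing friction, stays where left. Hub 56 mm wide, nut on top to 145 mm; four dark steel arms 90 degrees apart: bars 9 mm wide, 110 to 130 mm above the counter, reaching 98 mm from the axis, each ending in a forked hook.
- free_hook (a point): seat of the only empty hook: 120 mm from the rack's axis, at prong top level, 130 mm above the counter; its x points inwards to the axis. A level fork, open outwards: two prongs 7 mm wide, 8 mm thick, 19 mm slot closed 9.5 mm inside the seat; 5 mm upturned tips 19 to 24 mm outside it. Bring the neck into the slot with the collar over 5 mm above the prongs, then lower.
- hung_1: stored adapter with yellow hand nut, same shape and size as the loose ones, hanging loose by its collar in another hook of the rack; origin at the centre of its underside, 62 mm above the counter; its pin top is 174 mm above the counter. It rides round with the rack; leave it hanging.
- hung_2: stored adapter with bare steel hand nut, same shape and size as the loose ones, hanging loose by its collar in another hook of the rack; origin at the centre of its underside, 62 mm above the counter; its pin top is 174 mm above the counter. It rides round with the rack; leave it hanging.
- hung_3: stored adapter with red hand nut, same shape and size as the loose ones, hanging loose by its collar in another hook of the rack; origin at the centre of its underside, 62 mm above the counter; its pin top is 174 mm above the counter. It rides round with the rack; leave it hanging.
- regulator: bystander: red domed gas regulator, 86 mm diameter, 62 mm high, brass outlet reaching 90 mm from its centre along its x; origin under the dome's centre.
- valve_key: bystander: rusty iron T-shaped valve key lying flat, about 160 mm long along its x, crossbar 90 mm, 13 mm high; origin under its middle.
- bleed_cap: bystander: white plastic bleeding cap, 34 mm diameter, 27 mm high; origin under its centre.
- brass_tee: bystander: brass tee fitting lying flat, 62 mm by 45 mm, 26 mm high; origin under its centre.
- pressure_gauge: bystander: round pressure gauge lying face up, 64 mm diameter, 27 mm high, brass stem 52 mm from its centre along its -x; origin under its centre.
- leak_bottle: bystander: white bottle of leak-test solution with blue cap, 60 mm diameter, 150 mm high; origin under its centre.
- spanner: bystander: open-ended spanner lying flat, 150 mm long along its x; origin under its middle.
Mind the look-alikes: they are no part of the job. Leave any blue, pink or purple look-alike of the adapter_2 alone.

How it is judged:
By the outcome, as a careful person would: the job done as asked, in the order asked, and still so for the second after the job is handed in, with the robot touching nothing.
It also fails if it takes over 69 s, if anything falls off the work surface, if the arm or the gripper's body presses on something with over 40 N, if the wrist force passes 120 N, or if a joint passes its speed limit or range.

## Working session

There is one attempt and no reset: what is moved stays moved. The work goes in short steps, Python scripts to look and compute and a tool call to move; the robot and the scene stay as the last step left them, time stands still between calls to the robot, and variables do not carry over. Pictures are saved under pics/ and viewed, at most 10 in all, crops included, and the job is handed in when it is done.

Besides the shell and the picture viewer there is one more tool, called after "Request:" by a JSON object that holds its "api" and its "payload", one argument or row to a line. move_arm: Moves the arm, as the interface text tells. Its arguments: {"type":"object","properties":{"moves":{"type":"array"}},"required":["moves"]}

```bash
mkdir -p pics
cat > h.py <<'E'
import numpy as np, cv2
from plant import ctrl, vision
def snap(n):
    p,d=vision.snapshot(n); m=vision.camera_model(n)
    f=240/np.tan(np.radians(m["vertical_fov"])/2)
    return p,d,m,f
def world(d,m,f):
    v,u=np.mgrid[0:480,0:640]
    P=np.stack([(u-m["cx"])/f*d,(v-m["cy"])/f*d,d,np.ones_like(d)],-1)
    W=(P@np.array(m["cam_to_world"]).T)[...,:3]
    W[d==0]=np.nan
    return W
def plane(u,v,z,m,f):
    T=np.array(m["cam_to_world"]); r=T[:3,:3]@np.array([(u-m["cx"])/f,(v-m["cy"])/f,1]); o=T[:3,3]
    return o+r*(z-o[2])/r[2]
E
python3 - <<'E'
from h import *
for n in("top","side"):
    p,d,m,f=snap(n); cv2.imwrite(f"pics/{n}0.png",p[...,::-1]); np.savez(f"{n}0.npz",p=p,d=d)
    print(n,m,f)
print(ctrl.get_obs())
E
```

```text
top {'vertical_fov': 45.646642876221264, 'cx': 313.06786271399847, 'cy': 232.63155105280666, 'cam_to_world': array([[ 2.63067412e-02, -9.81773328e-01,  1.88226161e-01,
         2.55072729e-01],
       [-9.99640588e-01, -2.68082331e-02, -1.18591316e-04,
         2.11557653e-02],
       [ 5.16244059e-03, -1.88155391e-01, -9.82125704e-01,
         1.35521168e+00],
       [ 0.00000000e+00,  0.00000000e+00,  0.00000000e+00,
         1.00000000e+00]])} 570.2875405606686
side {'vertical_fov': 50.806454407694496, 'cx': 318.471080862255, 'cy': 234.7196367828315, 'cam_to_world': array([[ 0.89940898, -0.24631708,  0.36109746,  0.12797117],
       [-0.4368229 , -0.53633673,  0.72216942, -0.76657005],
       [ 0.01578717, -0.8072613 , -0.58998301,  0.75016953],
       [ 0.        ,  0.        ,  0.        ,  1.        ]])} 505.36536110794145
{'clock': 0.1, 'joint_pos': array([ 8.99599167e+01,  2.05877540e+01,  6.40341802e-01, -1.68538541e-02,
       -7.01351656e+01, -1.65074004e+01]), 'qvel': array([ 0.04873936, -0.1035602 ,  0.1598128 ,  0.10678005,  0.01167206,
       -0.00909258]), 'tau': array([-9.00665073e-04, -5.84164023e+01,  2.93751651e+01,  7.01545805e+00,
        1.01207089e-02, -5.63801746e-05]), 'tool_pos': array([0.19215005, 0.64664758, 0.23372438]), 'orientation': array([ 1.79916323e+02, -8.27408229e-03, -1.65532160e+01]), 'force': array([-0.4105897 ,  0.36094122, -0.71295901]), 'moment': array([-0.00990625,  0.01433085, -0.01079629]), 'gripper_force': 0.0, 'opening': 0.08790029336383293}
```

View pics/top0.png

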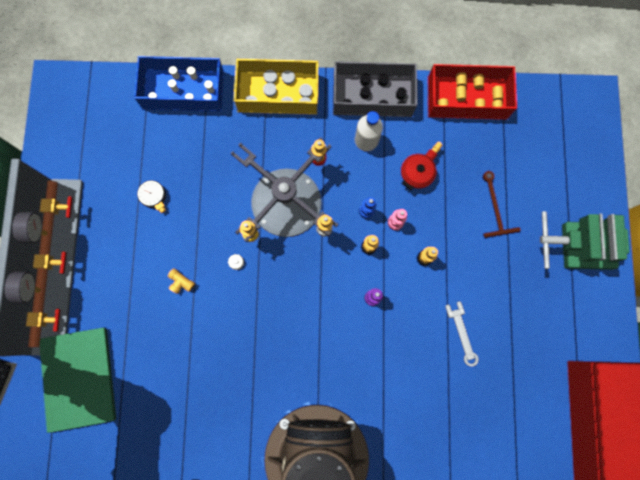

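View pics/side0.png

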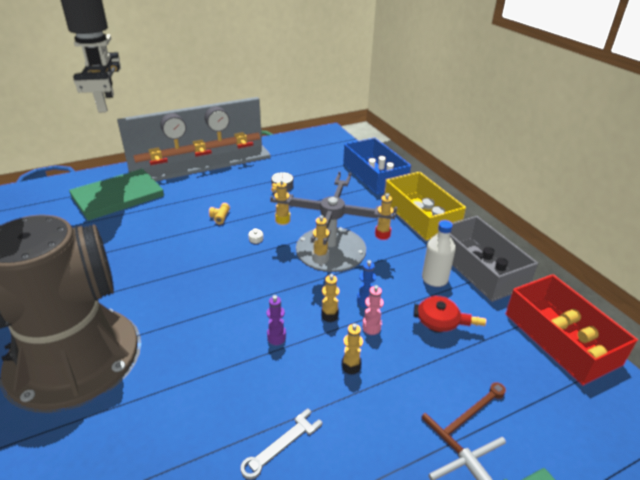

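Top view: loose adapters at (371,243) and (429,256), rack hub at (284,188), and the empty fork upper left at (243,155). The coloured look-alikes are at (368,208) blue, (398,219) pink and (374,297) purple. The side view shows the same layout. Next I'll measure positions.

```bash
cat > m.py <<'E'
from h import *
from scipy import ndimage as nd
def clusters(n,p,d,m,f,zmin=.05,zmax=.3):
    W=world(d,m,f); M=(W[...,2]>zmin)&(W[...,2]<zmax)&(W[...,0]>.3)&(W[...,0]<1)&(abs(W[...,1])<.5)
    L,k=nd.label(M)
    for i in range(1,k+1):
        s=L==i
        if s.sum()<25: continue
        q=W[s]; zt=np.percentile(q[:,2],97); vv,uu=np.nonzero(s)
        print(n,"n",s.sum(),"px",uu.mean().round(),vv.mean().round(),"xy med",np.median(q,0).round(3),"zt",zt.round(3),"rgb",np.median(p[s],0),"ext",np.round(q.max(0)-q.min(0),3))
E
python3 - <<'E'
from m import *
from plant import vision
for n in("top","side"):
    z=np.load(n+"0.npz");m=vision.camera_model(n);f=240/np.tan(np.radians(m["vertical_fov"])/2)
    clusters(n,z["p"],z["d"],m,f)
    if n=="top":
        W=world(z["d"],m,f)
        for u,v in((371,243),(429,256),(284,188),(243,155),(319,150),(325,224),(248,230)):
            print(u,v,plane(u,v,.105 if v>240 else .13,m,f).round(3),np.nanmax(W[v-8:v+9,u-8:u+9,2]).round(3))
        p=z["p"]
        c=cv2.resize(p[120:320,200:460],None,fx=3,fy=3,interpolation=cv2.INTER_CUBIC); cv2.imwrite("pics/c1.png",c[...,::-1])
E
```

```text
top n 1107 px 176.0 79.0 xy med [0.877 0.363 0.065] zt 0.074 rgb [ 22.  47. 108.] ext [0.116 0.201 0.029]
top n 988 px 275.0 82.0 xy med [0.878 0.126 0.065] zt 0.074 rgb [147.  126.   37.5] ext [0.114 0.2   0.029]
top n 999 px 377.0 84.0 xy med [ 0.879 -0.126  0.065] zt 0.074 rgb [75. 76. 82.] ext [0.116 0.2   0.027]
top n 1110 px 475.0 87.0 xy med [ 0.875 -0.364  0.064] zt 0.074 rgb [147.  25.  23.] ext [0.117 0.202 0.028]
top n 662 px 370.0 128.0 xy med [ 0.742 -0.103  0.104] zt 0.152 rgb [122. 123. 162.] ext [0.058 0.058 0.105]
top n 2532 px 287.0 192.0 xy med [0.578 0.081 0.132] zt 0.167 rgb [103. 102. 108.] ext [0.241 0.243 0.118]
top n 641 px 420.0 169.0 xy med [ 0.665 -0.228  0.054] zt 0.063 rgb [188.  37.  33.] ext [0.075 0.074 0.019]
top n 171 px 369.0 204.0 xy med [ 0.566 -0.105  0.088] zt 0.112 rgb [ 45.  97. 202.] ext [0.031 0.032 0.052]
top n 169 px 400.0 216.0 xy med [ 0.541 -0.174  0.089] zt 0.111 rgb [235. 149. 189.] ext [0.031 0.033 0.047]
top n 168 px 372.0 242.0 xy med [ 0.479 -0.111  0.087] zt 0.112 rgb [228.  189.5  97. ] ext [0.032 0.03  0.049]
top n 175 px 430.
[... 850 characters left out ...]
.  79. 145.] ext [0.033 0.03  0.064]
side n 304 px 331.0 288.0 xy med [ 0.48  -0.12   0.082] zt 0.111 rgb [159.  133.5  74. ] ext [0.033 0.035 0.063]
side n 2421 px 574.0 320.0 xy med [ 0.87  -0.374  0.062] zt 0.071 rgb [132.  32.  29.] ext [0.115 0.203 0.022]
side n 316 px 374.0 299.0 xy med [ 0.541 -0.184  0.082] zt 0.111 rgb [172. 110. 136.] ext [0.033 0.03  0.063]
side n 335 px 275.0 309.0 xy med [ 0.359 -0.13   0.083] zt 0.111 rgb [101.  64. 135.] ext [0.032 0.03  0.063]
side n 689 px 440.0 308.0 xy med [ 0.662 -0.234  0.054] zt 0.062 rgb [216.  54.  46.] ext [0.07  0.07  0.015]
side n 372 px 353.0 338.0 xy med [ 0.456 -0.253  0.083] zt 0.111 rgb [164. 136.  76.] ext [0.033 0.032 0.064]
```

View pics/c1.png

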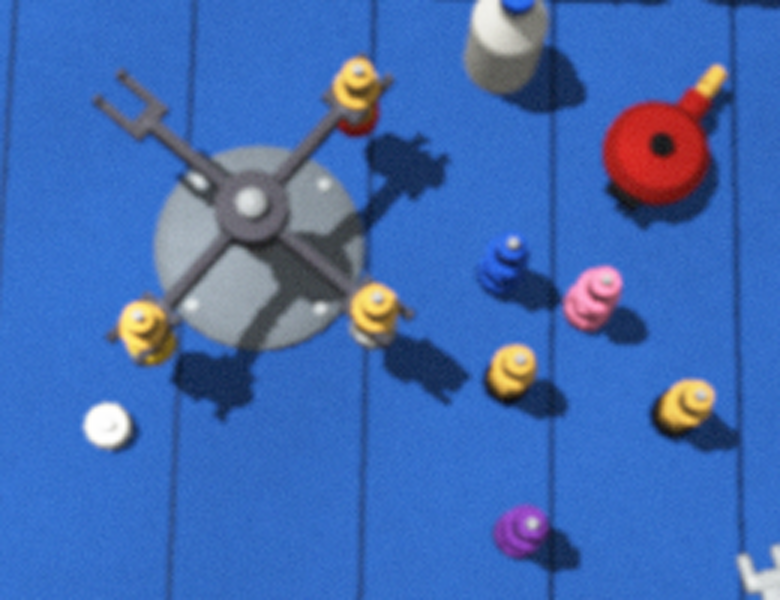

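The crop confirms that layout, with the free fork pointing up-left. Next: refine the adapter centres, rack axis and arm angle.

Run:
```python
from m import *
G={"A":(.479,-.115),"B":(.457,-.247)}
for n in("top","side"):
    z=np.load(n+"0.npz");m=vision.camera_model(n);f=240/np.tan(np.radians(m["vertical_fov"])/2)
    W=world(z["d"],m,f)
    for k,c in G.items():
        near=np.hypot(W[...,0]-c[0],W[...,1]-c[1])<.03
        q=W[near&(W[...,2]>.06)]; t=W[near&(W[...,2]>.099)&(W[...,2]<.106)]; t2=W[near&(W[...,2]>.107)]
        print(n,k,"bbox",((q.max(0)+q.min(0))/2).round(4),"spigot top",((t.max(0)+t.min(0))/2).round(4),len(t),"pin",np.median(t2,0).round(4) if len(t2) else 0)
    c=np.array([.587,.087])
    r=np.hypot(W[...,0]-c[0],W[...,1]-c[1])
    q=W[(r<.05)&(W[...,2]>.138)]; print(n,"nut",len(q),((q.max(0)+q.min(0))/2).round(4),np.median(q,0).round(4))
    q=W[(r<.2)&(W[...,2]>.157)&(W[...,2]<.185)]
    _,lab,cen=cv2.kmeans(q.astype(np.float32),3,None,(3,50,1e-5),5,cv2.KMEANS_PP_CENTERS)
    for i in range(3):
        s=q[lab[:,0]==i]; print("  hung top",((s.max(0)+s.min(0))/2).round(4))
    q=W[(r>.035)&(r<.16)&(W[...,2]>.12)&(W[...,2]<.138)&(W[...,0]>c[0]+.02)&(W[...,1]>c[1]+.02)]
    pr=q[:,:2].mean(0); print("  free arm mean",pr.round(4),"dir",np.degrees(np.arctan2(*(pr-c)[::-1])).round(2),"maxr",np.hypot(*(q[:,:2]-c).T).max().round(3))
    bar=q[np.hypot(*(q[:,:2]-c).T)<.09]; l=cv2.fitLine(bar[:,:2].astype(np.float32),2,0,.01,.01).ravel(); print("  bar",l.round(4),np.degrees(np.arctan2(l[1],l[0])))
```

```text
top A bbox [ 0.4825 -0.1129  0.092 ] spigot top [ 0.4823 -0.1123  0.1027] 57 pin [ 0.483  -0.1123  0.111 ]
top B bbox [ 0.4595 -0.2463  0.0898] spigot top [ 0.4596 -0.2459  0.1025] 55 pin [ 0.4605 -0.246   0.1098]
top nut 89 [0.5899 0.0913 0.1443] [0.5884 0.0874 0.1428]
  hung top [ 0.5125 -0.0048  0.1682]
  hung top [0.681  0.0121 0.1687]
  hung top [0.4949 0.1633 0.1681]
  free arm mean [0.6488 0.1635] dir 51.07 maxr 0.147
  bar [0.6278 0.7784 0.6264 0.1357] 51.11014
side A bbox [ 0.4826 -0.1145  0.0897] spigot top [ 0.4823 -0.1147  0.1026] 61 pin [ 0.4823 -0.1153  0.1113]
side B bbox [ 0.4598 -0.2483  0.0908] spigot top [ 0.4593 -0.2478  0.1026] 88 pin [ 0.4587 -0.2483  0.1112]
side nut 50 [0.5883 0.0855 0.1421] [0.5855 0.0839 0.1429]
  hung top [0.6806 0.0101 0.1665]
  hung top [ 0.5119 -0.0075  0.166 ]
  hung top [0.4959 0.1615 0.1659]
  free arm mean [0.6509 0.1633] dir 50.07 maxr 0.147
  bar [0.6353 0.7723 0.6285 0.1351] 50.561176
```

Request:
{"api": "move_arm", "payload": {
  "moves": [0,0,0,0,0,0,0.149,0,0,0,0,0,0,0.149,0,0,0,0,0,0,0.149,0,0,0,0,0,0,0.149,0,0,0,0,0,0,0.149,0,0,0,0,0,0,0.149,0,0,0,0,0,0,0.149,0,0,0,0,0,0,0.149]
}}

```text
clock: 0.9
tool_pos: [0.1922, 0.6467, 0.234]
orientation: [180.0, -0.1, -85.2]
force: [-0.6, -0.1, 0.8]
opening: 0.0288
gripper_force: 0.0
```

```bash
cat > go.py <<'E'
import sys, numpy as np
from plant import ctrl
from scipy.spatial.transform import Rotation as Rn
o=ctrl.get_obs(); x,y,z,yaw=map(float,sys.argv[1:5])
R=Rn.from_euler("xyz",o["orientation"],degrees=True); T=Rn.from_euler("xyz",[180,0,yaw],degrees=True)
d=R.inv().apply(np.array([x,y,z])-o["tool_pos"])*100
print("cm",d.round(2),"turn",(R.inv()*T).as_rotvec().round(4),"|d|",np.linalg.norm(d).round(1))
print(o["clock"],o["tool_pos"].round(4),o["orientation"].round(2),"j",o["joint_pos"].round(0),"F",o["force"].round(2),"op",o["opening"].round(4),o["gripper_force"])
E
python3 go.py .4825 -.1135 .235 -90
```

```text
cm [ 7.819e+01 -2.257e+01 -3.000e-02] turn [ 0.0003 -0.001   0.0838] |d| 81.4Traceback (most recent call last):
  File "go.py", line 8, in <module>
    print(o["clock"],o["tool_pos"].round(4),o["orientation"].round(2),"j",o["joint_pos"].round(0),"F",o["force"].round(2),"op",o["opening"].round(4),o["gripper_force"])
                                                                                                                               ^^^^^^^^^^^^^^^^^^
AttributeError: 'float' object has no attribute 'round'
```

Request:
{"api": "move_arm", "payload": {
  "moves": [0,4.6,-1.33,0,0,0,0,0,4.6,-1.33,0,0,0,0,0,4.6,-1.33,0,0,0,0,0,4.6,-1.33,0,0,0,0,0,4.6,-1.33,0,0,0,0,0,4.6,-1.33,0,0,0,0,0,4.6,-1.33,0,0,0,0,0,4.6,-1.33,0,0,0,0]
}}

```text
clock: 1.7
tool_pos: [0.3314, 0.288, 0.2345]
orientation: [180.0, 0.0, -84.8]
force: [1.6, 0.2, -0.1]
opening: 0.0002
gripper_force: 0.0
```

```bash
sed -i 's/o\["opening"\].round(4)/round(o["opening"],4)/' go.py; python3 go.py .4825 -.1135 .235 -90
```

```text
cm [ 41.36 -11.42  -0.06] turn [0.     0.0001 0.0905] |d| 42.9
1.7 [0.3314 0.288  0.2345] [ 1.800e+02  1.000e-02 -8.482e+01] j [ 67.  -2. -27.  -0. -65. -62.] F [ 1.56  0.17 -0.13] op 0.0002 0.0
```

Request:
{"api": "move_arm", "payload": {
  "moves": [0,4.7,-1.3,0,0,0,0,0,4.7,-1.3,0,0,0,0,0,4.7,-1.3,0,0,0,0,0,4.7,-1.3,0,0,0,0,0,4.7,-1.3,0,0,0,0,0,4.7,-1.3,0,0,0,0,0,4.7,-1.3,0,0,0,0,0,4.7,-1.3,0,0,0,0.09]
}}

```text
clock: 2.5
tool_pos: [0.4688, -0.0772, 0.2347]
orientation: [-180.0, 0.0, -90.0]
force: [0.6, 2.0, -0.1]
opening: 0.0003
gripper_force: 0.0
```

Request:
{"api": "move_arm", "payload": {
  "moves": [0,0,0,0,0,0,0,0,0,0,0,0,0,0]
}}

```text
clock: 2.7
tool_pos: [0.4683, -0.0765, 0.2339]
orientation: [179.9, -0.0, -90.2]
force: [0.3, -0.5, -0.3]
opening: 0.0003
gripper_force: 0.0
```

```bash
python3 go.py .4825 -.1135 .13 -90
```

```text
cm [ 3.7  -1.45 10.39] turn [ 0.0015 -0.0001 -0.0035] |d| 11.1
2.7 [ 0.4683 -0.0765  0.2339] [ 1.7991e+02 -1.0000e-02 -9.0200e+01] j [ 15.   1. -24.  -0. -65. -15.] F [ 0.26 -0.49 -0.34] op 0.0003 0.0
```

Request:
{"api": "move_arm", "payload": {
  "moves": [0,3.7,-1.45,0,0,0,0,0,0,0,4,0,0,0,0,0,0,4,0,0,0,0,0,0,2.8,0,0,0,0,0,0,0,0,0,0,0,0,0,0,0,0,0]
}}

```text
clock: 3.3
tool_pos: [0.4834, -0.111, 0.1272]
orientation: [180.0, -0.0, -89.9]
force: [0.3, 0.2, -0.2]
opening: 0.0
gripper_force: 0.0
```

```bash
python3 go.py .4825 -.1135 .117 -90
```

```text
cm [0.25 0.09 1.02] turn [ 0.0003 -0.0005  0.0026] |d| 1.1
3.3 [ 0.4834 -0.111   0.1272] [ 1.7998e+02 -3.0000e-02 -8.9850e+01] j [ 10.  10. -30.   0. -51. -10.] F [ 0.27  0.16 -0.17] op 0.0 0.0
```

Request:
{"api": "move_arm", "payload": {
  "moves": [0,0.2,0,0.4,0,0,0,0,0,0,0.3,0,0,0,0,0,0,0.1,0,0,0,0,0,0,0,0,0,0,0,0,0,0,0,0,0]
}}

```text
clock: 3.8
tool_pos: [0.4836, -0.1141, 0.119]
orientation: [-179.9, 0.0, -90.0]
force: [0.9, 0.5, 1.7]
opening: 0.0006
gripper_force: 0.5
```

Request:
{"api": "move_arm", "payload": {
  "moves": [0,0,0,0.1,0,0,0,0,0,0,0.05,0,0,0,0,0,0,0,0,0,0,0,0,0,0,0,0,0]
}}

```text
clock: 4.2
tool_pos: [0.4832, -0.1141, 0.1171]
orientation: [180.0, -0.0, -90.0]
force: [1.1, 0.1, 1.5]
opening: 0.0008
gripper_force: 0.7
```

Request:
{"api": "move_arm", "payload": {
  "moves": [0,0,0,0.1,0,0,0,0,0,0,0.1,0,0,0,0,0,0,0,0,0,0,0,0,0,0,0,0,0]
}}

```text
clock: 4.6
tool_pos: [0.4832, -0.1141, 0.115]
orientation: [180.0, -0.0, -90.0]
force: [0.4, 0.1, 2.1]
opening: 0.0002
gripper_force: 0.9
```

Request:
{"api": "move_arm", "payload": {
  "moves": [0,0,0,-2,0,0,0,0,4.5,0.8,0,0,0,0,0,4.5,0.8,0,0,0,0,0,4.3,0.75,0,0,0,0,0,0,0,0.7,0,0,0,0,0,0,0,0,0,0,0,0,0,0,0,0,0,0]
}}

```text
$.moves: bad value
```

```bash
python3 go.py .4596 -.247 .1185 -90
```

```text
cm [13.29  2.36 -0.35] turn [ 0.     -0.0001  0.    ] |d| 13.5
4.6 [ 0.4832 -0.1141  0.115 ] [180.  -0. -90.] j [  9.  10. -31.   0. -49.  -9.] F [0.43 0.13 2.07] op 0.0002 0.9480058494955301
```

Request:
{"api": "move_arm", "payload": {
  "moves": [0,0,0,-2,0,0,0,0,4.5,0.8,0,0,0,0,0,4.5,0.8,0,0,0,0,0,4.3,0.75,0,0,0,0,0,0,0,0.9,0,0,0,0,0,0,0,0,0,0,0,0,0,0,0,0,0]
}}

```text
clock: 5.3
tool_pos: [0.4592, -0.2467, 0.1257]
orientation: [179.9, 0.0, -90.0]
force: [0.4, 0.2, 0.2]
opening: 0.0005
gripper_force: 0.0
```

```bash
python3 go.py .4596 -.247 .1185 -90
```

```text
cm [ 0.03 -0.04  0.72] turn [ 0.0014  0.0003 -0.0002] |d| 0.7
5.3 [ 0.4592 -0.2467  0.1257] [ 1.7992e+02  2.0000e-02 -9.0010e+01] j [ -7.  12. -27.  -0. -51.   7.] F [0.42 0.17 0.19] op 0.0005 0.0
```

Request:
{"api": "move_arm", "payload": {
  "moves": [0,0,0,0.5,0,0,0,0,0,0,0.2,0,0,0,0,0,0,0.1,0,0,0,0,0,0,0,0,0,0,0,0,0,0,0,0,0]
}}

```text
clock: 5.8
tool_pos: [0.4602, -0.2469, 0.1186]
orientation: [-179.9, -0.0, -90.0]
force: [-0.5, 1.1, 5.7]
opening: 0.0004
gripper_force: 2.5
```

Request:
{"api": "move_arm", "payload": {
  "moves": [0,0,0,-3,0,0,0,0,0,0,-5,0,0,0,0,0,0,-5,0,0,0.137,3,0,0,0,0,0,0.137,3,0,0,0,0,0,0.137,3,0,0,0,0,0,0.137,3,0,0,0,0,0,0.137,3,0,0,0,0,0,0]
}}

```text
clock: 6.6
tool_pos: [0.4593, -0.2469, 0.2477]
orientation: [180.0, -0.0, -129.4]
force: [0.4, 0.5, 0.6]
opening: 0.029
gripper_force: 0.0
```

```bash
python3 go.py .6417 .1527 .25 -129.2
```

```text
cm [-42.46  11.25  -0.23] turn [ 0.0008 -0.0002 -0.0031] |d| 43.9
6.6 [ 0.4593 -0.2469  0.2477] [ 1.7995e+02 -1.0000e-02 -1.2938e+02] j [ -7.   6. -17.  -0. -67. -33.] F [0.44 0.52 0.55] op 0.029 0.0
```

Request:
{"api": "move_arm", "payload": {
  "moves": [3,-4.7,1.25,0,0,0,0,3,-4.7,1.25,0,0,0,0,3,-4.7,1.25,0,0,0,0,3,-4.7,1.25,0,0,0,0,3,-4.7,1.25,0,0,0,0,3,-4.7,1.25,0,0,0,0,3,-4.7,1.25,0,0,0,0,3,-4.7,1.25,0,0,0,0]
}}

```text
clock: 7.4
tool_pos: [0.6204, 0.1094, 0.2478]
orientation: [180.0, -0.0, -129.0]
force: [0.0, 0.6, 0.5]
opening: 0.0298
gripper_force: 0.0
```

Request:
{"api": "move_arm", "payload": {
  "moves": [3,-4.7,1.25,0,0,0,0,3,0,0,0,0,0,0,3,0,0,0,0,0,0]
}}

```text
clock: 7.7
tool_pos: [0.64, 0.1529, 0.2466]
orientation: [179.9, -0.1, -128.9]
force: [-0.7, -0.3, 1.0]
opening: 0.0302
gripper_force: 0.0
```

```bash
python3 go.py .6417 .1527 .119 -129.2
python3 - <<'E'
from h import *
p,d,m,f=snap("side"); cv2.imwrite("pics/s2.png",cv2.resize(p[100:300,220:460],None,fx=3,fy=3)[...,::-1])
E
```

```text
cm [-0.12 -0.16 12.76] turn [ 0.001  -0.0021  0.0044] |d| 12.8
7.7 [0.64   0.1529 0.2466] [ 1.7994e+02 -1.2000e-01 -1.2895e+02] j [ 30.  19.  -1.  -0. -71. -69.] F [-0.74 -0.29  0.99] op 0.0302 0.0
```

View pics/s2.png

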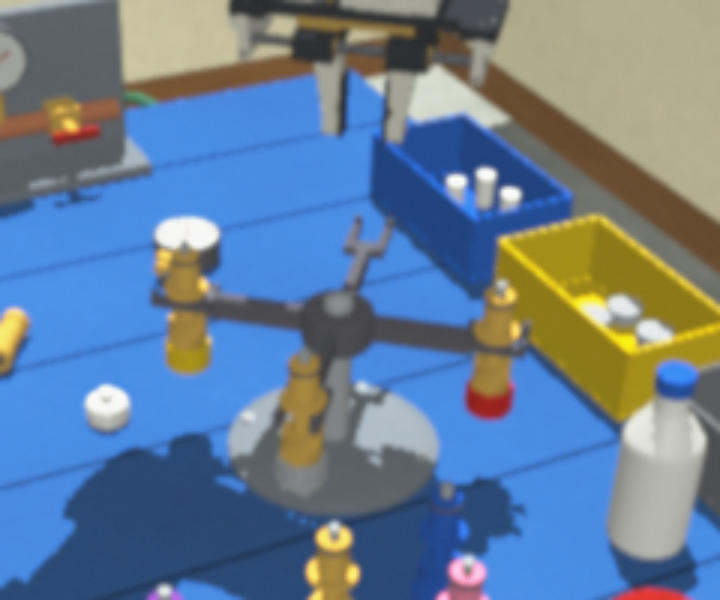

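The gripper straddles the free arm from above, with its fingers at about (330,110) and (395,120) in the crop. I'll descend so the fingers cage the bar.

Request:
{"api": "move_arm", "payload": {
  "moves": [3,-0.1,-0.1,4,0,0,0,3,0,0,4,0,0,0,3,0,0,2.5,0,0,0,3,0,0,2,0,0,0,1.8,0,0,0,0,0,0,1.8,0,0,0,0,0,0]
}}

```text
clock: 8.35
tool_pos: [0.6417, 0.1509, 0.1239]
orientation: [-180.0, -0.0, -129.2]
force: [0.6, 0.5, 1.5]
opening: 0.0207
gripper_force: 0.0
```

```bash
python3 go.py .6417 .1527 .119 -129.2
```

```text
cm [-0.14  0.12  0.49] turn [-0.0004 -0.     -0.0006] |d| 0.5
8.35 [0.6417 0.1509 0.1239] [-179.98   -0.   -129.23] j [ 30.  24. -10.   0. -57. -69.] F [0.64 0.53 1.5 ] op 0.0207 0.0
```

Request:
{"api": "move_arm", "payload": {
  "moves": [1.8,0,0,0.4,0,0,0,1.8,0.005,0.29,0,0,0,-0.035,1.8,0.02,0.588,0,0,0,-0.07,1.8,0.02,0.588,0,0,0,-0.07,1.8,0.02,0.588,0,0,0,-0.07,1.8,0.02,0.588,0,0,0,-0.07,1.8,0.02,0.588,0,0,0,-0.07,1.8,0.02,0.588,0,0,0,-0.07]
}}

```text
clock: 9.15
tool_pos: [0.6083, 0.1688, 0.1205]
orientation: [-179.9, 0.1, -103.0]
force: [1.1, -0.8, -0.8]
opening: 0.0181
gripper_force: 0.8
```

Request:
{"api": "move_arm", "payload": {
  "moves": [1.8,0.02,0.588,0,0,0,-0.07,1.8,0.02,0.588,0,0,0,-0.07,1.8,0.02,0.588,0,0,0,-0.07,1.8,0.02,0.588,0,0,0,-0.07,1.8,0.02,0.588,0,0,0,-0.07,1.8,0.02,0.588,0,0,0,-0.07,1.8,0.02,0.588,0,0,0,-0.07,1.8,0.02,0.588,0,0,0,-0.07]
}}

```text
clock: 9.95
tool_pos: [0.5621, 0.1666, 0.1207]
orientation: [-179.8, 0.0, -70.9]
force: [2.1, -0.4, -0.8]
opening: 0.018
gripper_force: 0.7
```

```bash
cat > arc.py <<'E'
from plant import ctrl; import numpy as np
o=ctrl.get_obs(); v=o["tool_pos"][:2]-np.array([.588,.0868]); print("r",np.hypot(*v).round(4),"phi",np.degrees(np.arctan2(v[1],v[0])).round(2),"yaw+180",round(o["orientation"][2]+180,2),o["tool_pos"].round(4),"F",o["force"].round(1),o["clock"],o["opening"],o["joint_pos"].round(0))
E
python3 arc.py
```

```text
r 0.0839 phi 108.0 yaw+180 109.1 [0.5621 0.1666 0.1207] F [ 2.1 -0.4 -0.8] 9.95 0.018004824002569506 [ 36.  18. -20.   0. -52. -17.]
```

Request:
{"api": "move_arm", "payload": {
  "moves": [1.8,0.02,0.588,0,0,0,-0.07,1.8,0.02,0.588,0,0,0,-0.07,1.8,0.02,0.588,0,0,0,-0.07,1.8,0.02,0.588,0,0,0,-0.07,1.8,0.02,0.588,0,0,0,-0.07,1.8,0.02,0.588,0,0,0,-0.07,1.8,0.02,0.588,0,0,0,-0.07,1.8,0.02,0.588,0,0,0,-0.07]
}}

```text
clock: 10.75
tool_pos: [0.5242, 0.1403, 0.1208]
orientation: [-179.8, -0.1, -38.8]
force: [1.7, 0.7, 0.4]
opening: 0.0177
gripper_force: 0.7
```

Request:
{"api": "move_arm", "payload": {
  "moves": [1.8,0.02,0.588,0,0,0,-0.07,1.8,0.02,0.588,0,0,0,-0.07,1.8,0.02,0.588,0,0,0,-0.07,1.8,0.02,0.588,0,0,0,-0.07,1.8,0.02,0.588,0,0,0,-0.07,1.8,0.02,0.588,0,0,0,-0.07,1.8,0.02,0.588,0,0,0,-0.07,1.8,0.02,0.588,0,0,0,-0.07]
}}

```text
clock: 11.55
tool_pos: [0.5062, 0.0975, 0.1208]
orientation: [-179.8, -0.2, -6.7]
force: [0.8, 1.2, -0.0]
opening: 0.0183
gripper_force: 0.7
```

```bash
python3 arc.py
```

```text
r 0.0825 phi 172.53 yaw+180 173.28 [0.5062 0.0975 0.1208] F [ 0.8  1.2 -0. ] 11.55 0.018254707749708218 [ 33.  12. -28.   0. -50.  51.]
```

Request:
{"api": "move_arm", "payload": {
  "moves": [1.8,0.02,0.588,0,0,0,-0.07,1.8,0.02,0.588,0,0,0,-0.07,1.8,0.01,0.42,0,0,0,-0.05,1.8,0,0.25,0,0,0,-0.03,1.2,0,0,0,0,0,0,0.9,0,0,0,0,0,0,0.9,0,0,0,0,0,0]
}}

```text
clock: 12.25
tool_pos: [0.5051, 0.0789, 0.1197]
orientation: [-180.0, -0.1, 5.7]
force: [-0.6, 1.9, 0.7]
opening: 0.0091
gripper_force: 0.7
```

```bash
python3 arc.py
```

```text
r 0.0833 phi -174.57 yaw+180 185.66 [0.5051 0.0789 0.1197] F [-0.6  1.9  0.7] 12.25 0.00905329208774116 [ 31.  11. -29.   0. -50.  65.]
```

Request:
{"api": "move_arm", "payload": {
  "moves": [3,0,0,0,0,0,0,3,0,0,0,0,0,0,3,0,0,0,0,0,0,3,0,0,-4,0,0,0,3,0,0,-5,0,0,0,3,0,0,-4,0,0,0]
}}

```text
clock: 12.85
tool_pos: [0.5048, 0.0784, 0.2514]
orientation: [180.0, -0.0, 5.7]
force: [0.8, 1.5, -0.1]
opening: 0.0298
gripper_force: 0.0
```

```bash
python3 go.py .4596 -.247 .25 -60
```

```text
cm [-7.72 31.93  0.15] turn [-1.0000e-04 -8.0000e-04  1.1466e+00] |d| 32.9
12.85 [0.5048 0.0784 0.2514] [ 1.7998e+02 -4.0000e-02  5.6900e+00] j [ 31.   4. -18.   0. -67.  65.] F [ 0.83  1.54 -0.05] op 0.0298 0.0
```

Request:
{"api": "move_arm", "payload": {
  "moves": [4.4,-1.1,4.56,0,0,0,0,4.4,-1.1,4.56,0,0,0,0,4.4,-1.1,4.56,0,0,0,0,4.4,-1.1,4.56,0,0,0,0,4.4,-1.1,4.56,0,0,0,0,4.4,-1.1,4.56,0,0,0,0,4.4,-1.1,4.56,0,0,0,0,4.4,0,0,0,0,0,0]
}}

```text
clock: 13.65
tool_pos: [0.4582, -0.251, 0.2486]
orientation: [180.0, 0.1, 5.4]
force: [-0.5, 1.1, 0.6]
opening: 0.0443
gripper_force: 0.0
```

```bash
python3 - <<'E'
from m import *
p,d,m,f=snap("side"); clusters("side",p,d,m,f)
W=world(d,m,f)
for c in((.4825,-.1135),(.4596,-.247)):
    q=W[(np.hypot(W[...,0]-c[0],W[...,1]-c[1])<.03)&(W[...,2]>.06)&(W[...,2]<.12)]; print(((q.max(0)+q.min(0))/2).round(4))
cv2.imwrite("pics/s3.png",cv2.resize(p[100:400,200:460],None,fx=2,fy=2)[...,::-1])
E
python3 go.py .4596 -.247 .086 5.7
```

```text
side n 115 px 404.0 168.0 xy med [0.913 0.26  0.061] zt 0.072 rgb [ 39.  77. 148.] ext [0.051 0.038 0.022]
side n 481 px 304.0 186.0 xy med [0.569 0.197 0.129] zt 0.167 rgb [154. 122.  74.] ext [0.038 0.055 0.113]
side n 3619 px 458.0 234.0 xy med [ 0.822 -0.107  0.065] zt 0.143 rgb [141. 132.  94.] ext [0.21  0.445 0.104]
side n 390 px 294.0 219.0 xy med [0.486 0.076 0.128] zt 0.133 rgb [ 93.  102.  120.5] ext [0.111 0.04  0.027]
side n 39 px 331.0 232.0 xy med [0.581 0.079 0.056] zt 0.064 rgb [121. 125. 126.] ext [0.021 0.017 0.016]
side n 52 px 355.0 234.0 xy med [ 0.461 -0.226  0.292] zt 0.299 rgb [145.  143.  130.5] ext [0.147 0.212 0.194]
side n 311 px 347.0 249.0 xy med [ 0.446 -0.228  0.263] zt 0.29 rgb [107. 106. 100.] ext [0.149 0.195 0.229]
side n 310 px 368.0 273.0 xy med [ 0.451 -0.288  0.257] zt 0.288 rgb [143.  141.  138.5] ext [0.126 0.204 0.241]
side n 302 px 331.0 288.0 xy med [ 0.479 -0.12   0.083] zt 0.111 rgb [170.  146.5  82. ] ext [0.034 0.031 0.064]
side n 2423 px 574.0 320.0 xy med [ 0.871 -0.373  0.062] zt 0.071 rgb [140.  35.  31.] ext [0.115 0.203 0.023]
side n 319 px 374.0 299.0 xy med [ 0.541 -0.184  0.083] zt 0.11 rgb [182. 117. 144.] ext [0.033 0.034 0.064]
side n 336 px 275.0 309.0 xy med [ 0.359 -0.13   0.083] zt 0.11 rgb [105.5  68.  142.5] ext [0.033 0.033 0.063]
side n 695 px 440.0 308.0 xy med [ 0.663 -0.235  0.054] zt 0.062 rgb [225.  58.  50.] ext [0.07  0.07  0.014]
side n 373 px 353.0 338.0 xy med [ 0.456 -0.253  0.082] zt 0.111 rgb [171. 143.  76.] ext [0.034 0.031 0.064]
[ 0.4829 -0.116   0.0907]
[ 0.4595 -0.2481  0.0907]
cm [ 0.15 -0.21 16.25] turn [-0.0002  0.0013 -0.0051] |d| 16.3
13.7 [ 0.4585 -0.2492  0.2485] [-1.7999e+02  8.0000e-02  5.4100e+00] j [ -7.   6. -17.   0. -67. 102.] F [-0.28  1.07 -0.34] op 0.0442 0.0
```

View pics/s3.png

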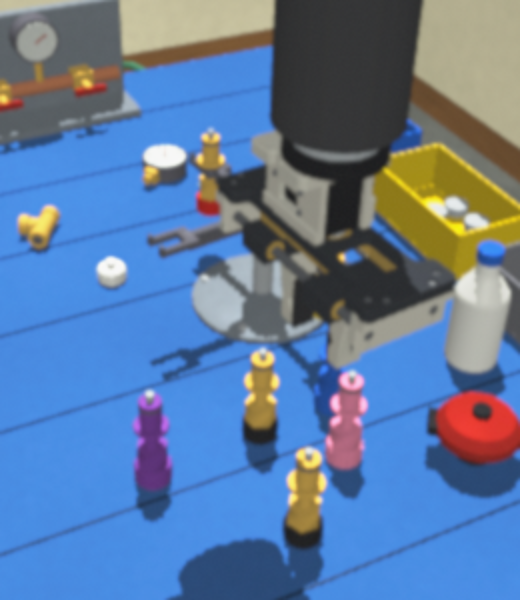

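The free fork now faces the robot, at about (175,235) in the crop. Both loose adapters are still standing where they were. I'll descend and grip B, the firm one.

Request:
{"api": "move_arm", "payload": {
  "moves": [4.4,0.1,-0.15,4,0,0,0,4.4,0,0,4,0,0,0,4.4,0,0,4,0,0,0,4.4,0,0,2.5,0,0,0,4.4,0,0,1.6,0,0,0,4.4,0,0,0,0,0,0]
}}

```text
clock: 14.3
tool_pos: [0.459, -0.2439, 0.0858]
orientation: [-179.9, 0.3, 5.7]
force: [-0.4, 0.2, 1.6]
opening: 0.0435
gripper_force: 0.0
```

Request:
{"api": "move_arm", "payload": {
  "moves": [3,0,0,0,0,0,0,2,0,0,0,0,0,0,1.5,0,0,0,0,0,0,1.5,0,0,0,0,0,0,1.5,0,0,0,0,0,0]
}}

```text
clock: 14.8
tool_pos: [0.4613, -0.2454, 0.0891]
orientation: [179.9, -0.1, 5.7]
force: [0.1, -0.2, 4.8]
opening: 0.021
gripper_force: 30.0
```

```bash
python3 go.py .4596 -.247 .086 5.7
```

```text
cm [-0.19  0.14  0.31] turn [ 0.0009 -0.002   0.    ] |d| 0.4
14.8 [ 0.4613 -0.2454  0.0891] [ 1.7995e+02 -1.2000e-01  5.7000e+00] j [ -6.  15. -29.   0. -46. 102.] F [ 0.15 -0.21  4.81] op 0.021 29.99891996383667
```

Request:
{"api": "move_arm", "payload": {
  "moves": [1.5,0,0,-1,0,0,0,1.5,0,0,-3,0,0,0,1.5,0,0,-4,0,0,0,1.5,0,0,-4,0,0,0,1.5,0,0,-1,0,0,0,1.5,0,0,0,0,0,0]
}}

```text
clock: 15.4
tool_pos: [0.4609, -0.245, 0.2197]
orientation: [180.0, -0.2, 5.7]
force: [1.1, 0.2, -5.2]
opening: 0.0213
gripper_force: 30.0
```

```bash
python3 go.py .4138 .07 .219 5.7
```

```text
cm [ -1.58 -31.81   0.06] turn [ 0.0002 -0.0032 -0.0006] |d| 31.9
15.4 [ 0.4609 -0.245   0.2197] [179.99  -0.18   5.67] j [ -6.   7. -20.  -0. -63. 102.] F [ 1.09  0.21 -5.16] op 0.0213 29.985854029655457
```

Request:
{"api": "move_arm", "payload": {
  "moves": [1.5,-0.2,-3,0,0,0,0,1.5,-0.2,-4.6,0,0,0,0,1.5,-0.2,-4.6,0,0,0,0,1.5,-0.2,-4.6,0,0,0,0,1.5,-0.2,-4.6,0,0,0,0,1.5,-0.2,-4.6,0,0,0,0,1.5,-0.2,-3.6,0,0,0,0,1.5,-0.2,-2.2,0,0,0,0]
}}

```text
clock: 16.2
tool_pos: [0.4112, 0.0714, 0.2162]
orientation: [180.0, 0.2, 5.8]
force: [-0.0, -0.4, -4.0]
opening: 0.0213
gripper_force: 30.0
```

Request:
{"api": "move_arm", "payload": {
  "moves": [1.5,0,0,3,0,0,0,1.5,0,0,2.6,0,0,0,1.5,0,0,0,0,0,0,1.5,0,0,0,0,0,0]
}}

```text
clock: 16.6
tool_pos: [0.4123, 0.0691, 0.1613]
orientation: [179.9, 0.2, 5.7]
force: [0.4, 0.5, -3.7]
opening: 0.0212
gripper_force: 30.0
```

```bash
python3 go.py .4686 .0753 .1615 5.7
python3 - <<'E'
from m import *
for n in("side","top"):
    p,d,m,f=snap(n); W=world(d,m,f)
    q=W[(W[...,0]>.42)&(W[...,0]<.565)&(abs(W[...,1]-.078)<.035)&(W[...,2]>.12)&(W[...,2]<.14)]
    if len(q)>20:
        c=np.array([.588,.0868]);r=np.hypot(*(q[:,:2]-c).T); bar=q[r<.095]; fk=q[(r>.105)]
        print(n,len(q),"bar mean",bar[:,:2].mean(0).round(4),np.degrees(np.arctan2(*(bar[:,:2].mean(0)-c)[::-1])).round(2)%360)
        if len(fk): print("fork bbox",fk.min(0).round(4),fk.max(0).round(4),"rmax",r.max().round(4))
    o=ctrl.get_obs()["tool_pos"]
    q=W[(np.hypot(W[...,0]-o[0],W[...,1]-o[1])<.03)&(W[...,2]>.06)&(W[...,2]<.15)]
    if len(q): print(n,"held",len(q),q.min(0).round(4),q.max(0).round(4))
    if n=="side": cv2.imwrite("pics/s4.png",cv2.resize(p[130:330,200:400],None,fx=3,fy=3)[...,::-1])
E
```

```text
cm [ 5.66 -0.06 -0.03] turn [ 0.0018  0.0029 -0.0003] |d| 5.7
16.6 [0.4123 0.0691 0.1613] [1.799e+02 1.600e-01 5.680e+00] j [ 37.  -0. -36.   0. -55.  59.] F [ 0.45  0.46 -3.67] op 0.0212 29.986732006072998
side 424 bar mean [0.5325 0.0787] 188.28
fork bbox [0.4434 0.0523 0.1214] [0.4863 0.0925 0.1366] rmax 0.1449
side held 438 [0.3918 0.0463 0.0719] [0.4283 0.0839 0.1484]
top held 13 [0.393  0.0588 0.0815] [0.3969 0.0718 0.1006]
```

View pics/s4.png

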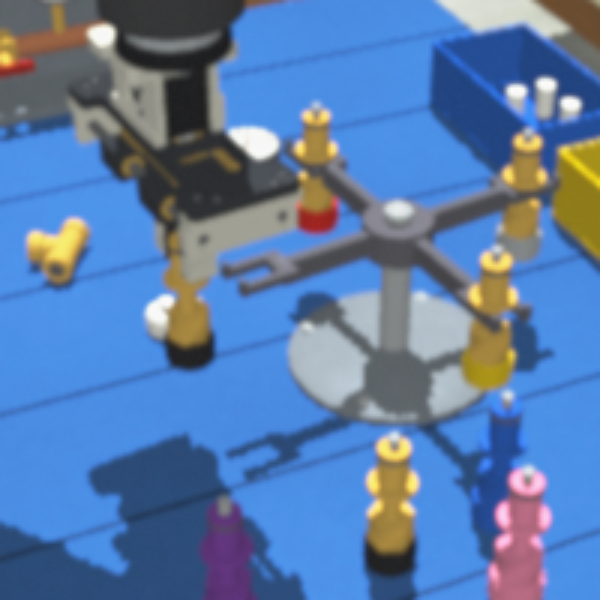

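The adapter hangs straight in the gripper just outside the fork, with the tips at about (235,270) and (245,290) in the crop. Next I'll compare the lateral offset of fork and adapter in the same camera.

Run:
```python
from m import *
a=np.radians(5.7); ex=np.array([np.cos(a),np.sin(a)]); ey=np.array([np.sin(a),-np.cos(a)])
for k in range(2):
    p,d,m,f=snap("side"); W=world(d,m,f); o=ctrl.get_obs()["tool_pos"]
    X=(W[...,:2]-o[:2])@ex; Y=(W[...,:2]-o[:2])@ey; Z=W[...,2]
    def rep(t,s): 
        y=Y[s]; print(t,s.sum(),"x",X[s].min().round(4),X[s].max().round(4),"y pct",np.percentile(y,[3,97]).round(4),"mid",np.percentile(y,[3,97]).mean().round(4))
    band=(Z>.124)&(Z<.138)&(abs(Y)<.03)
    rep("fork",band&(X>.04)&(X<.066)); rep("tips",(Z>.127)&(Z<.14)&(abs(Y)<.03)&(X>.03)&(X<.045)); rep("bar",band&(X>.085)&(X<.12))
    H=(np.hypot(X,Y)<.03)
    rep("nut",H&(Z>.075)&(Z<.093)); rep("hex",H&(Z>.097)&(Z<.115)); rep("neck",H&(Z>.12)&(Z<.137))
```

```text
fork 93 x 0.0404 0.0658 y pct [-0.0152  0.0196] mid 0.0022
tips 42 x 0.0309 0.0445 y pct [-0.0137  0.0195] mid 0.0029
bar 67 x 0.0853 0.1188 y pct [-0.0031  0.0072] mid 0.002
nut 115 x -0.0209 0.0176 y pct [-0.0033  0.0208] mid 0.0087
hex 103 x -0.0172 0.0139 y pct [-0.002   0.0179] mid 0.008
neck 38 x -0.0179 0.0036 y pct [0.0021 0.011 ] mid 0.0066
fork 102 x 0.0405 0.066 y pct [-0.014   0.0196] mid 0.0028
tips 46 x 0.0314 0.0444 y pct [-0.0134  0.0197] mid 0.0032
bar 70 x 0.0851 0.1197 y pct [-0.0043  0.0083] mid 0.002
nut 107 x -0.0208 0.016 y pct [-0.0031  0.0207] mid 0.0088
hex 111 x -0.0176 0.0147 y pct [-0.0006  0.0172] mid 0.0083
neck 41 x -0.0179 0.0019 y pct [0.0017 0.0138] mid 0.0078
```

Request:
{"api": "move_arm", "payload": {
  "moves": [1.5,1.2,0,0,0,0,0,1.5,1.2,0,0,0,0,0,1.5,1,0,0,0,0,0,1.5,0.8,0,0,0,0,0,1.5,0,0,0,0,0,0]
}}

```text
clock: 17.3
tool_pos: [0.4561, 0.074, 0.1618]
orientation: [180.0, 0.0, 5.6]
force: [-0.9, -0.0, -4.2]
opening: 0.0209
gripper_force: 30.0
```

```bash
python3 go.py .4686 .0753 .1615 5.7
```

```text
cm [ 1.26 -0.01  0.03] turn [ 0.0004  0.0002 -0.001 ] |d| 1.3
17.3 [0.4561 0.074  0.1618] [1.7998e+02 1.0000e-02 5.6500e+00] j [ 34.   4. -31.   0. -55.  62.] F [-0.94 -0.02 -4.18] op 0.0209 29.986449480056763
```

Still free of contact; finish the insertion and lower. The collar is about 10 mm above the prongs.

Request:
{"api": "move_arm", "payload": {
  "moves": [1.5,0.7,0,0,0,0,0,1.5,0.6,0,0,0,0,0,1.5,0,0,0,0,0,0,1.5,0,0,0.4,0,0,0,1.5,0,0,0.3,0,0,0,1.5,0,0,0,0,0,0]
}}

```text
clock: 17.9
tool_pos: [0.4672, 0.075, 0.1545]
orientation: [180.0, 0.1, 5.7]
force: [0.2, 0.7, -4.8]
opening: 0.0209
gripper_force: 30.0
```

Request:
{"api": "move_arm", "payload": {
  "moves": [1.5,0,0,0.2,0,0,0,1.5,0,0,0.1,0,0,0,1.5,0,0,0,0,0,0]
}}

```text
clock: 18.2
tool_pos: [0.4677, 0.0751, 0.1519]
orientation: [180.0, 0.0, 5.7]
force: [-0.3, 0.5, -4.4]
opening: 0.021
gripper_force: 30.0
```

```bash
python3 go.py .4686 .0753 .151 5.7
```

```text
cm [ 0.09 -0.01  0.09] turn [ 0.0001  0.0002 -0.0002] |d| 0.1
18.2 [0.4677 0.0751 0.1519] [1.80e+02 1.00e-02 5.69e+00] j [ 33.   6. -31.  -0. -54.  63.] F [-0.3   0.48 -4.37] op 0.021 29.98653620481491
```

Request:
{"api": "move_arm", "payload": {
  "moves": [1.5,0.05,0,0.1,0,0,0,1.5,0,0,0.05,0,0,0,1.5,0,0,0,0,0,0]
}}

```text
clock: 18.5
tool_pos: [0.4684, 0.0752, 0.1511]
orientation: [180.0, -0.0, 5.7]
force: [-3.5, -1.0, 3.7]
opening: 0.0212
gripper_force: 30.0
```

Run:
```python
from h import *
p,d,m,f=snap("side"); cv2.imwrite("pics/s5.png",cv2.resize(p[150:290,220:380],None,fx=4.5,fy=4.2,interpolation=cv2.INTER_CUBIC)[...,::-1])
```

```text
(no output)
```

View pics/s5.png

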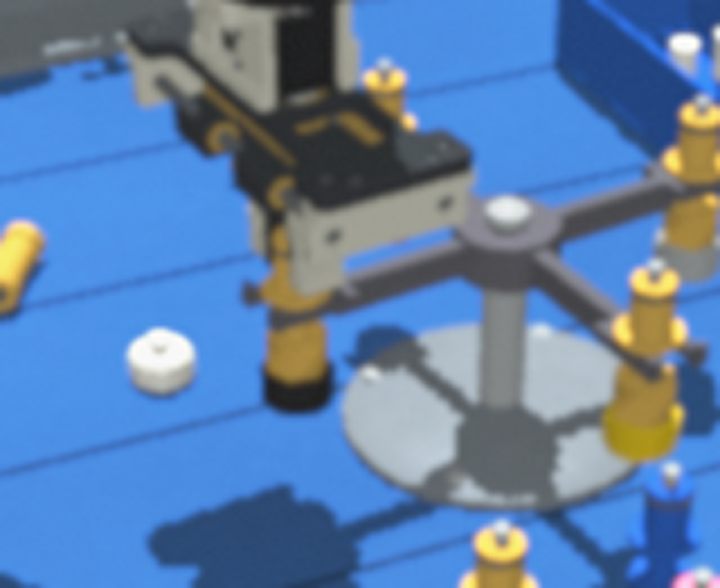

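The collar rests on the prongs with the neck inside the fork, around (295,305) in the crop. I'll release by opening a little, then lift straight up.

Request:
{"api": "move_arm", "payload": {
  "moves": [2.4,0,0,0,0,0,0,3.2,0,0,0,0,0,0,4,0,0,0,0,0,0,4,0,0,0,0,0,0,4,0,0,-2,0,0,0,4,0,0,-3,0,0,0,4,0,0,-4,0,0,0,4,0,0,-4,0,0,0]
}}

```text
clock: 19.35
tool_pos: [0.468, 0.075, 0.2818]
orientation: [180.0, 0.0, 5.7]
force: [0.5, 1.5, 0.3]
opening: 0.0401
gripper_force: 0.0
```

Request:
{"api": "move_arm", "payload": {
  "moves": [4,0,4,-1,0,0,0,4,0,4,0,0,0,0,4,0,4,0,0,0,0,4,0,4,0,0,0,0,4,0,4,0,0,0,0,4,0,4,0,0,0,0,4,0,0,0,0,0,0,4,0,0,0,0,0,0]
}}

```text
clock: 20.15
tool_pos: [0.4919, -0.1645, 0.2901]
orientation: [-180.0, 0.0, 5.5]
force: [-0.1, 1.1, -0.3]
opening: 0.0401
gripper_force: 0.0
```

```bash
python3 - <<'E'
from m import *
p,d,m,f=snap("side"); W=world(d,m,f)
for c in((.4825,-.1135),(.4686,.0753)):
    q=W[(np.hypot(W[...,0]-c[0],W[...,1]-c[1])<.027)&(W[...,2]>.05)&(W[...,2]<.2)]; print(len(q),q.min(0).round(4),q.max(0).round(4))
cv2.imwrite("pics/s6.png",p[...,::-1])
E
python3 arc.py
```

```text
301 [ 0.4671 -0.1311  0.0501] [ 0.4991 -0.0998  0.1139]
678 [0.4439 0.0533 0.0626] [0.4949 0.0908 0.1757]
r 0.2683 phi -110.98 yaw+180 185.62 [ 0.4919 -0.1637  0.2903] F [-0.4  0.1  0.1] 20.2 0.040105574231171455 [  3.   4. -14.  -0. -73.  92.]
```

View pics/s6.png

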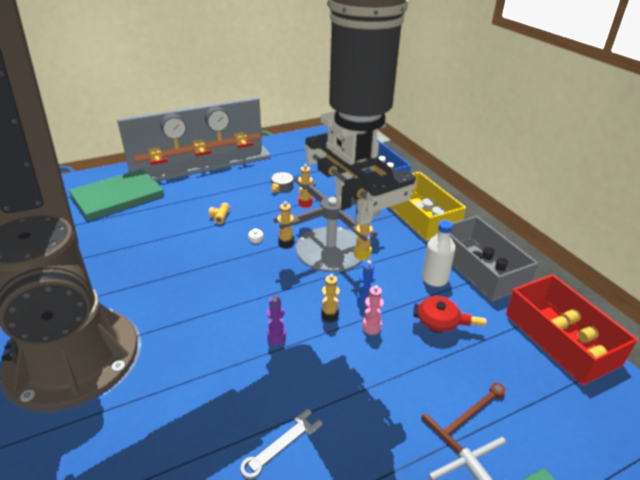

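The firm adapter hangs upright on the hook at (286,222), with its underside at 62 mm and pin top at about 174 mm. The tired one still stands at (331,297). The gripper touches nothing, so I'll hand in.

```bash
python3 -c "
from plant import ctrl
print(ctrl.close_job())"
```

```text
the job is handed in; nothing more can be done
None
```

I pressed both pins, turned the rack so its empty hook faces the robot, and hung the firm adapter on it by its collar; the tired one still stands in place, nothing else looked disturbed, and I handed the job in at about 20 s.

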